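# Close up the row of boxed puzzles with the squeeze-release follower

### The arm

A 7-joint arm with a two-finger parallel gripper is mounted at the origin on the work surface. World frame = base frame: x ahead of the robot, y to its left, z up, the work surface at z = 0. Lengths are in m, angles in rad, forces in N, time in s.
With the tool pointing down it reaches from about 0.4 to 0.85 m from the base axis. Payload 4.5 kg.
Tool frame: the origin (TCP) lies on the centre line of the jaws, within the pads' length; the fingertips stand 14 mm ahead of it and the grasp point (between the pads) lies 5 mm behind it (r.tcp_to_tips is the z of the fingertips in the tool frame, in m); z points along the fingers, y is the direction in which the jaws open and shut (so a half turn about z gives the same grasp; the last joint's range is limited). The gripper opens to 88 mm and grips with 3 to 60 N. Pads are 18 mm wide; open, the fingers measure 123 mm over their backs; the gripper's body (75 mm by 187 mm) begins 45 mm behind the grasp point.
Start: joints at [0.034, 0.689, -0.195, 1.565, 0.157, 0.902, -0.215], TCP at [0.625, 0, 0.253] pointing down, gripper open.
Joint ranges: [-3.01, 3.01], [-0.46, 2.08], [-1.47, 1.51], [0.13, 2.56], [-1, 4.14], [0.04, 2.09], [-2.66, 2.66]. Speed limits (rad/s): [2.57, 2.57, 3.14, 3.14, 3.14, 3.14, 3.14].

### API

Orientations are given as a unit quaternion [x, y, z, w].
In Python, from plant import r, viewer gives the robot as it stands.
- The arm moves only by the shell command python3 -m inch 'ROWS' [FORCE]. ROWS is JSON, a list of rows, each a list of 3 entries, a list of its own where there are three numbers: the closure, from 0 (fully open) to 1 (shut), then the shift along the tool's x, y, z in cm, then the turn about the tool's z in degrees. In form: [[fingers, [x, y, z], yaw], ...]. A call has 1 to 20 rows; each row is the pose to reach, as a shift and turn from the pose commanded when the call began, along the tool's axes at that moment; what a row does not reach only later rows make up. A row lasts 1/10 s, in which the tool goes at most 50 mm and 8.59 degrees, less where a joint would pass 70% of its speed; a pose out of reach is approached as far as the arm can. A call with a gripper value outside its range is refused whole. The fingers move at their own pace and stop on an object; FORCE is the grip in N (left out, the last holds). Time passes only in rows, so rows that repeat a pose let the fingers close. It gives the time, the measured TCP pose, the force and the opening at its end, in the units of the state.
- r.get_state(): the state, without advancing time (a new reading comes with each control period).
- viewer.snapshot(name): name is "scene" or "side" or "wrist"; returns the picture (420x560x3 uint8, red, green, blue); there is no depth.
- viewer.camera_params(name): a dict with "intrinsics" (3x3 intrinsics, pixels), "world_to_cam" (4x4, takes a point from world to camera coordinates). Camera axes: x right, y up, looking along -z (the intrinsics and any distortion apply to the point x, -y, -z); pixel columns grow to the right and rows downward; lengths in m; the calibration is good to about 2 mm. A picture is of the moment at which its call begins: read the wrist's pose just before it. camera_params takes no time and is no camera call; for the wrist camera it gives the pose at the moment of the call.
- r.finish_job(): hands the job in, once; it reports no verdict.
Trained networks look in the newest picture that a camera, given by its name, has taken for a name from the list of things; names that differ only in an ending like _2 or _b are one class to them, and where a whole thing is asked for, a point or a joint stands for the part that bears it (a point fixed in the world has none). Each returns a list of dicts, best first, with "p" (0 to 1); they miss things now and then, are a little off and sometimes report something else, mostly with a low value. They report only what shows in the picture. A call takes as long as a camera call. They do not tell look-alikes from the thing itself.
- viewer.outline_of(camera, name): "pixels" (420x560 bool, what is visible of it) and "bbox" ([left, top, width, height] in pixels, round what is visible of it).
The state is a dict: "clock": time; "q": joint angles; "qd": joint speeds; "joint_torque": joint torques, N m; "tool_pos": TCP position; "eef_rot": TCP orientation; "contact_force": force on the tool from outside, world axes, zero at the start; "moment": the same for the moment, N m; "opening": opening from 0.0 (shut) to 1.0 (fully open).
Only numpy, scipy, OpenCV 4.12 (cv2) and the standard library are available. Lean on these libraries where they do the work, as an engineer would, in place of code of your own. Each camera call takes 0.05 s, during which the arm holds its last target.

### The job

On the puzzle-cafe table, close up the row of three boxed puzzles in the display tray: squeeze the follower's release lever against its fixed grip and, keeping it squeezed, slide the follower until you feel the whole row come up firm against the end plate, pressing only gently (never more than about 20 N). Then let the lever go so that the follower locks in the notch nearest to the row, with the boxes standing upright and close together, and take the hand away; leave everything else on the table where it is.

Things in the scene. Friction and masses are not known exactly. Their poses are not given: they have to be found in the camera images.
- tray: Wooden display tray fixed to the table, 432 x 142 mm. Origin on the table: x along the tray to its end plate, y across, z up. The follower is in its -x part; an end plate, 112 mm high, stands across it; its cork face is somewhere at x = 145 to 195 mm (not measured) and is sprung: 4 N per mm. Boxes stand on runners 30 mm up; side walls 40 mm high. A rack of upright pins, pitch 10 mm, lies in the channel between the runners.
- follower (a joint): Travel of the follower in m: 0 farthest from the end plate, growing towards it, at most 0.160. The latch tooth locks between two pins at 0, 0.010, 0.020 ... 0.160; let go in between it rests on a pin or slips into a notch beside it. With the lever squeezed it slides with 1 to 2 N of friction; pushing the boxes along adds up to about 5 N.
- lever (a joint): Release lever on the follower, a hinge, in rad: 0 let go with the tooth fully in a notch (below 0.05 is locked), 0.2 fully squeezed, at its stop. Its spring needs about 7 N at grip height to start and 13 N to hold it fully squeezed; the tooth is clear of the pins above 0.15. Resting on a pin it reads 0.08 to 0.14.
- follower_face (a point): Middle of the follower's flat front face, the one that pushes the boxes; its axes are the tray's, x pointing from the face to the boxes. The face is 100 mm wide, its upper edge 105 mm above the table.
- grip (a point): Grip point of the follower's handle, 137 mm over the table, 40 mm behind the front face; axes as the tray's. Two upright blades 22 mm wide (x), tops at 155 mm: the fixed grip, outer face at y = +18 mm from here, and the lever, outer face at y = -18 mm squeezed, about -35 mm let go. Take both from above, fingers closing along y, tips 110 to 125 mm over the table, with 30 to 60 N.
- box_a: Boxed puzzle standing in the tray next to the follower, 26 mm thick (its x, along the tray), 100 wide, 102 high. Origin: centre of its underside. About 0.13 kg.
- box_b: The middle boxed puzzle, 32 mm thick (x), 96 wide, 92 high, origin as above. About 0.16 kg.
- box_c: The boxed puzzle nearest the end plate, 38 mm thick (x), 100 wide, 97 high, origin as above. About 0.18 kg.
- mug: White mug, 80 mm across, 90 mm tall, a bystander. Origin: centre of its underside.
- jar: Amber jar, 64 mm across, 85 mm tall, a bystander. Origin: centre of its underside.
- flat_box: Carton lying flat, 110 x 85 x 30 mm, a bystander. Origin: centre of its underside.
- coasters: Round cork coaster stack, 90 mm across, 30 mm tall, a bystander. Origin: centre of its underside.
- bowl: Blue bowl, 120 mm across, 45 mm tall, a bystander. Origin: centre of its underside.
- tile: Framed tile lying flat, 100 x 100 x 8 mm, a bystander. Origin: centre of its underside.
- jar_small: Small glass jar, 52 mm across, 70 mm tall, a bystander. Origin: centre of its underside.
Mind the look-alikes: they are no part of the job. Leave any green or pink look-alike of the box_a alone.

How it is judged:
By the outcome, as a careful person would: the job done as asked, in the order asked, and still so for the second after the job is handed in, with the robot touching nothing.
It also fails if it takes over 45 s, if anything falls off the work surface, if the arm or the gripper's body presses on something with over 40 N, if the wrist force passes 120 N, or if a joint passes its speed limit or range.

## Working session

There is one attempt and no reset: what is moved stays moved. The work goes in short steps, Python scripts to look and compute and a shell command to move; the robot and the scene stay as the last step left them, time stands still between calls to the robot, and variables do not carry over. Pictures are saved under pics/ and viewed, and the job is handed in when it is done.

```bash
ls; mkdir -p pics
python3 - <<'E'
from plant import r, viewer
import cv2, numpy as np
print(r.get_state())
for n in ("scene","side","wrist"):
    p=viewer.camera_params(n); print(n,np.round(p["intrinsics"],2).tolist(),np.round(p["world_to_cam"],4).tolist(), [k for k in p])
    cv2.imwrite(f"pics/{n}0.png",viewer.snapshot(n)[...,::-1])
E
```

```text
pics
{'clock': 0.0, 'q': array([ 0.03380129,  0.68997075, -0.19451995,  1.5663024 ,  0.15730762,
        0.90245908, -0.21510375]), 'qd': array([-0.00101463, -0.00019491, -0.00112889, -0.00127067, -0.00034359,
       -0.00086451,  0.00133149]), 'joint_torque': array([ 3.38560185e-04, -5.27571630e+01, -1.26686912e+00, -1.53434461e+01,
       -5.26333472e-02,  6.56995355e-03,  1.65937727e-04]), 'tool_pos': array([ 6.24426607e-01, -4.37416800e-05,  2.51929492e-01]), 'eef_rot': array([ 7.07076962e-01,  7.07136060e-01, -6.59808547e-04, -5.72719425e-04]), 'contact_force': array([ 0.87604853, -0.72535362, -0.10892313]), 'moment': array([ 0.02841428, -0.02559372, -0.01256465]), 'opening': 0.9981512309902894}
scene [[495.15, 0.0, 281.36], [0.0, 495.15, 209.61], [0.0, 0.0, 1.0]] [[0.0915, 0.9957, -0.0146, -0.01], [-0.7745, 0.0804, 0.6275, 0.3508], [0.626, -0.0461, 0.7785, -1.6721], [0.0, 0.0, 0.0, 1.0]] ['intrinsics', 'world_to_cam']
side [[514.38, 0.0, 274.81], [0.0, 514.38, 208.07], [0.0, 0.0, 1.0]] [[0.9721, -0.2343, -0.0123, -0.5408], [0.1454, 0.5605, 0.8153, -0.1838], [-0.1841, -0.7943, 0.579, -1.4711], [0.0, 0.0, 0.0, 1.0]] ['intrinsics', 'world_to_cam']
wrist [[294.04, 0.0, 279.43], [0.0, 294.04, 208.36], [0.0, 0.0, 1.0]] [[1.0, 0.0005, -0.0015, -0.6223], [-0.0009, 0.9557, -0.2942, 0.0415], [0.0013, 0.2942, 0.9557, -0.3907], [0.0, 0.0, 0.0, 1.0]] ['intrinsics', 'world_to_cam']
```

View pics/scene0.png

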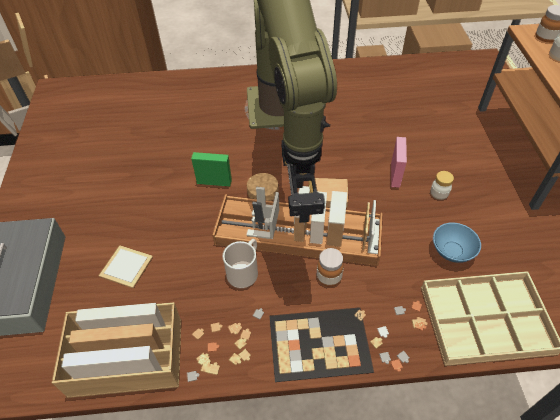

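View pics/side0.png

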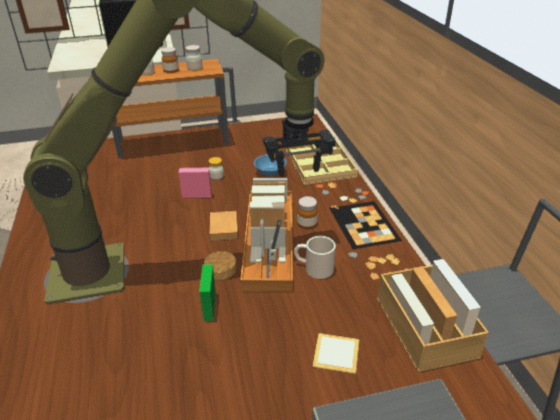

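View pics/wrist0.png

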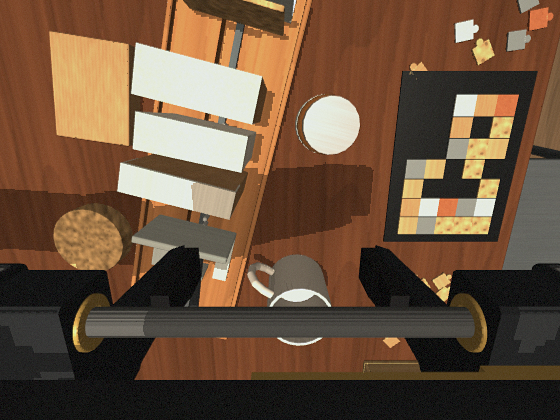

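Run:
```python
import cv2
a=cv2.imread("pics/scene0.png")[170:270,205:395]; cv2.imwrite("pics/sc_z.png",cv2.resize(a,None,fx=4.2,fy=4.2,interpolation=cv2.INTER_CUBIC))
a=cv2.imread("pics/side0.png")[170:300,200:360]; cv2.imwrite("pics/si_z.png",cv2.resize(a,None,fx=4.6,fy=4.6,interpolation=cv2.INTER_CUBIC))
a=cv2.imread("pics/wrist0.png")[0:320,40:370]; cv2.imwrite("pics/wr_z.png",cv2.resize(a,None,fx=1.85,fy=1.85,interpolation=cv2.INTER_CUBIC))
```

```text
(no output)
```

View pics/sc_z.png

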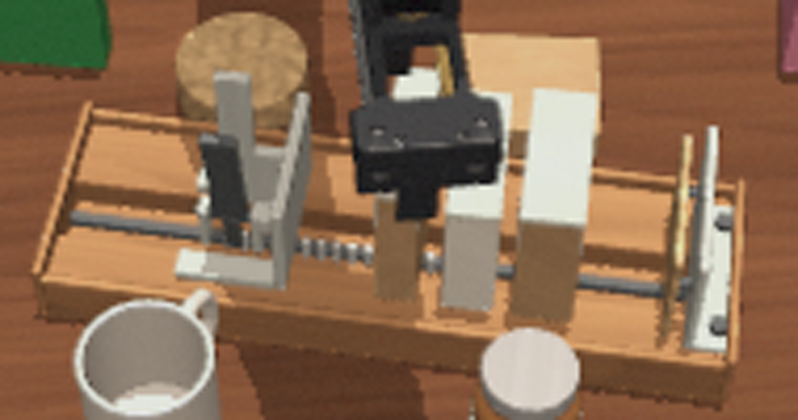

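View pics/si_z.png

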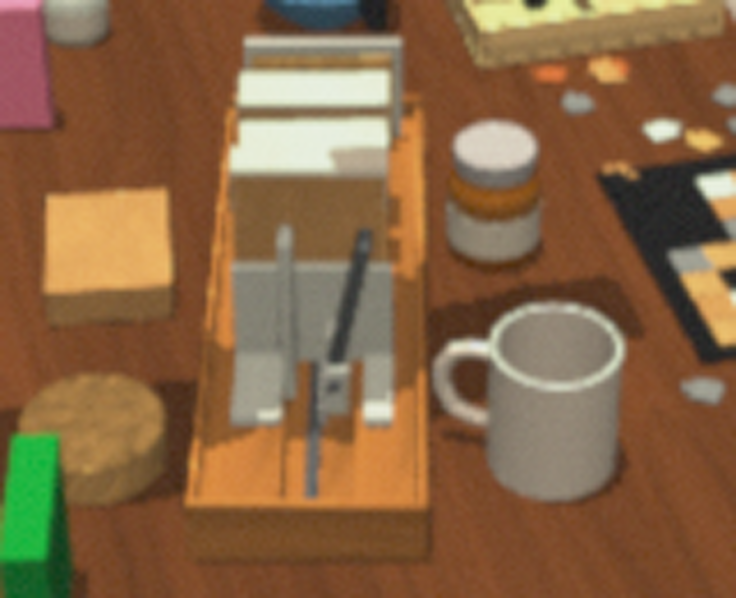

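View pics/wr_z.png

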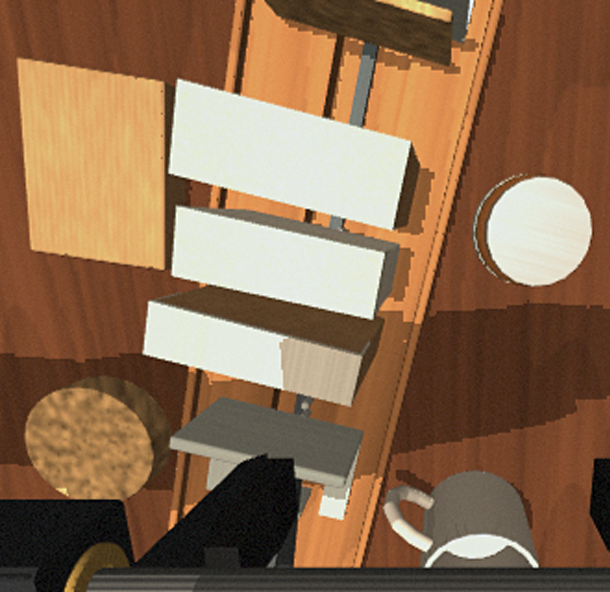

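```bash
cat > h.py <<'E'
import numpy as np
from plant import r, viewer
def bp(cam,u,v,z,P=None):
    P=P or viewer.camera_params(cam); K=np.array(P["intrinsics"]);T=np.array(P["world_to_cam"])
    d=np.linalg.inv(K)@[u,v,1]; d=np.array([d[0],-d[1],-d[2]])
    R=T[:3,:3]; c=-R.T@T[:3,3]; w=R.T@d
    return c+w*(z-c[2])/w[2]
def pj(cam,p):
    P=viewer.camera_params(cam); K=np.array(P["intrinsics"]);T=np.array(P["world_to_cam"])
    q=T[:3,:3]@p+T[:3,3]; q=K@[q[0],-q[1],-q[2]]; return q[:2]/q[2]
E
python3 - <<'E'
from h import *
S=lambda u,v,z,n:print("scene",n,np.round(bp("scene",205+u/4.2,170+v/4.2,z),4))
D=lambda u,v,z,n:print("side",n,np.round(bp("side",200+u/4.6,170+v/4.6,z),4))
W=lambda u,v,z,n:print("wrist",n,np.round(bp("wrist",40+u/1.85,v/1.85,z),4))
S(88,103,.04,"tray -x +y");S(40,281,.04,"tray -x -y");S(725,370,.04,"tray +x -y");S(742,183,.04,"tray +x +y")
D(188,505,.04,"tray -x+y");D(428,505,.04,"tray -x-y")
S(303,95,.105,"face +y");S(278,228,.105,"face -y")
D(234,263,.105,"face +y");D(392,265,.105,"face -y")
W(172,440,.105,"face +y");W(355,483,.105,"face -y")
S(232,73,.155,"fixedtop");S(222,137,.155,"levertop")
D(285,230,.155,"fixedtop");D(364,232,.155,"levertop")
W(143,355,.132,"a");W(350,405,.132,"a");W(368,355,.132,"a");W(150,302,.132,"a")
W(172,275,.122,"b");W(175,207,.122,"b");W(375,318,.122,"b");W(393,250,.122,"b")
W(168,172,.127,"c");W(177,80,.127,"c");W(398,230,.127,"c");W(412,142,.127,"c")
P=viewer.camera_params("wrist");T=P["world_to_cam"];print(-T[:3,:3].T@T[:3,3])
E
```

```text
scene tray -x +y [ 0.4124 -0.1817  0.04  ]
scene tray -x -y [ 0.5545 -0.2144  0.04  ]
scene tray +x -y [0.6614 0.1911 0.04  ]
scene tray +x +y [0.5231 0.232  0.04  ]
side tray -x+y [ 0.4191 -0.1824  0.04  ]
side tray -x-y [ 0.5547 -0.217   0.04  ]
scene face +y [ 0.4764 -0.0432  0.105 ]
scene face -y [ 0.578  -0.0668  0.105 ]
side face +y [ 0.4767 -0.0455  0.105 ]
side face -y [ 0.5707 -0.0718  0.105 ]
wrist face +y [ 0.472  -0.0424  0.105 ]
wrist face -y [ 0.5725 -0.0688  0.105 ]
scene fixedtop [ 0.498  -0.0864  0.155 ]
scene levertop [ 0.5467 -0.0954  0.155 ]
side fixedtop [ 0.5014 -0.0859  0.155 ]
side levertop [ 0.5464 -0.0996  0.155 ]
wrist a [0.4791 0.0129 0.132 ]
wrist a [ 0.5769 -0.0124  0.132 ]
wrist a [0.5867 0.013  0.132 ]
wrist a [0.4864 0.0382 0.132 ]
wrist b [0.4935 0.0496 0.122 ]
wrist b [0.4994 0.0803 0.122 ]
wrist b [0.5895 0.029  0.122 ]
wrist b [0.5991 0.0612 0.122 ]
wrist c [0.5008 0.095  0.127 ]
wrist c [0.51   0.1313 0.127 ]
wrist c [0.602  0.0703 0.127 ]
wrist c [0.609  0.1072 0.127 ]
[0.622851   0.07556783 0.38482897]
```

Run:
```python
from h import *
o=np.array([.53785,.00675]);ux=np.array([.257,.9664]);uy=np.array([-.9664,.257])
def q(c,u,v,z):
    p=bp(c,u,v,z)[:2]-o; print(c,np.round([p@ux,p@uy],4))
q("wrist",40+452/1.85,20/1.85,.112);q("wrist",40+378/1.85,1/1.85,.112)
q("scene",205+684/4.2,170+137/4.2,.112);q("side",200+250/4.6,170+57/4.6,.112);q("side",200+388/4.6,170+57/4.6,.112)
g=o+ux*-.104; gp=g; s=r.get_state()['tool_pos']; print(g, (g-s[:2])*100)
g2=g-uy*.008;print(g2,(g2-s[:2])*100)
for n in ("mug","jar","coasters"):
    viewer.snapshot("scene"); 
    for d in viewer.outline_of("scene",n)[:1]: print(n,d["p"],d["bbox"])
```

```text
wrist [ 0.1688 -0.0467]
wrist [ 0.1674 -0.0141]
scene [0.1702 0.0433]
side [0.1592 0.0482]
side [ 0.1596 -0.0476]
[ 0.511122  -0.0937556] [-11.34389993  -9.37104589]
[ 0.5188532 -0.0958116] [-10.57077993  -9.57664589]
mug 0.68 [225.6, 242.0, 33.9, 47.2]
jar 0.72 [247.4, 174.7, 29.6, 26.3]
coasters 0.71 [246.2, 171.5, 31.6, 28.0]
```

```bash
python3 -m inch '[[0,[-4.8,-5.3,1],7.5],[0,[-9.6,-10.6,1.5],14.9],[0,[-9.6,-10.6,2],14.9],[0,[-9.6,-10.6,2],14.9],[0,[-9.6,-10.6,2],14.9]]' 40
python3 - <<'E'
from h import *
import cv2
for n in ("wrist","scene","side"):
    cv2.imwrite(f"pics/{n}1.png",viewer.snapshot(n)[...,::-1])
a=cv2.imread("pics/side1.png")[130:290,180:380]; cv2.imwrite("pics/si_z1.png",cv2.resize(a,None,fx=3.7,fy=3.7,interpolation=cv2.INTER_CUBIC))
E
```

```text
clock: 0.95
tool_pos: [0.5188, -0.0966, 0.233]
eef_rot: [0.793, 0.609, 0.0, 0.0]
contact_force: [0.2, 0.2, -0.2]
opening: 1.0
```

View pics/wrist1.png

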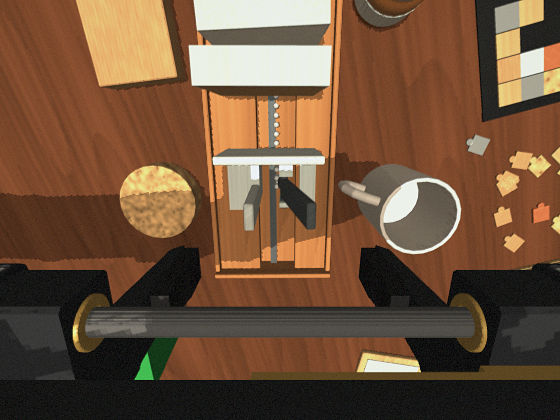

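View pics/si_z1.png

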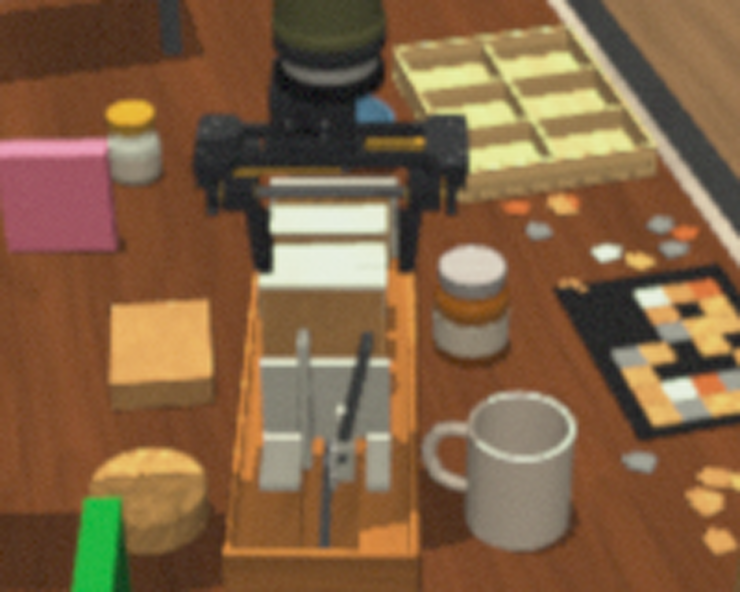

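Run:
```python
from h import *
o=np.array([.53785,.00675]);ux=np.array([.257,.9664]);uy=np.array([-.9664,.257])
def q(n,c,u,v,z):
    p=bp(c,u,v,z)[:2]-o; print(n,np.round([p@ux,p@uy],4))
q("faceL","wrist",213,152,.105);q("faceL bot","wrist",213,163,.105);q("faceR","wrist",324,163,.105)
q("fix top end","wrist",249,229,.155);q("fix top near","wrist",249,205,.155);q("fix L","wrist",244,225,.155);q("lev R","wrist",315,226,.155)
q("lev top near","wrist",310,200,.155)
q("tray","wrist",215,276,.04);q("tray","wrist",330,276,.04)
s=r.get_state()['tool_pos'][:2]-o;print(s@ux,s@uy)
```

```text
faceL [-0.0557  0.0503]
faceL bot [-0.0653  0.0509]
faceR [-0.0651 -0.0475]
fix top end [-0.1085  0.0154]
fix top near [-0.0894  0.0148]
fix L [-0.1053  0.0191]
lev R [-0.106  -0.0351]
lev top near [-0.0854 -0.0306]
tray [-0.2154  0.0718]
tray [-0.2152 -0.0715]
-0.10229882601248635 -0.009414870744000466
```

```bash
python3 -m inch '[[0,[0.2,0,3],0],[0,[0.2,0,6],0],[0,[0.2,0,8.5],0],[0,[0.2,0,9.7],0],[0,[0.2,0,10.4],0],[0,[0.2,-0.5,10.4],0],[0,[0.2,-0.95,10.4],0],[0,[0.2,-0.95,10.4],0],[0,[0.2,-0.95,10.4],0]]' 45
python3 - <<'E'
from h import *
import cv2
s=r.get_state(); print(s['tool_pos'],s['contact_force'])
cv2.imwrite("pics/wrist2.png",viewer.snapshot("wrist")[...,::-1])
a=viewer.snapshot("scene")[130:280,190:400,::-1]; cv2.imwrite("pics/sc2.png",cv2.resize(a,None,fx=3.8,fy=3.8,interpolation=cv2.INTER_CUBIC))
E
```

```text
clock: 2.0
tool_pos: [0.5108, -0.0917, 0.1296]
eef_rot: [0.793, 0.609, 0.001, 0.001]
contact_force: [0.4, 0.4, 0.5]
opening: 1.003
[ 0.51076399 -0.09165632  0.12957774] [0.37199489 0.38361447 0.50613375]
```

View pics/wrist2.png

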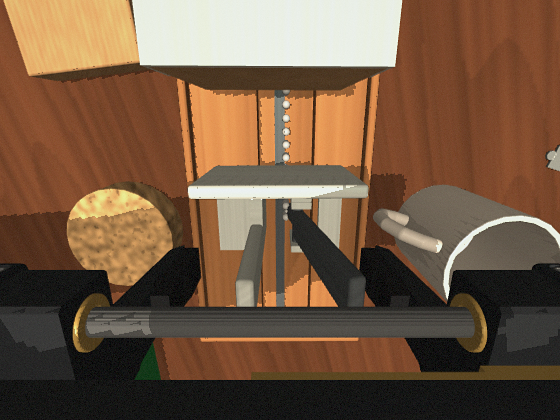

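View pics/sc2.png

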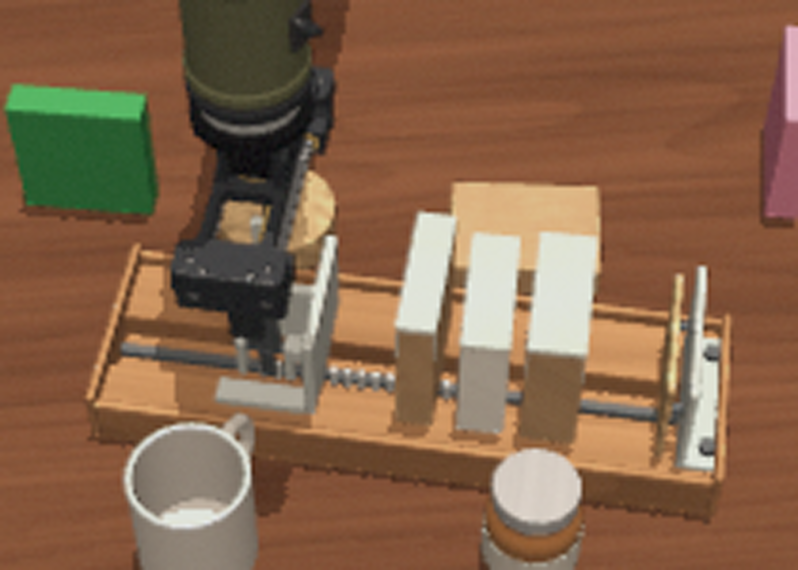

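```bash
python3 -m inch '[[0.4,[0,0,0],0],[0.5,[0,0,0],0],[0.6,[0,0,0],0],[0.8,[0,0,0],0],[1,[0,0,0],0],[1,[0,0,0],0],[1,[0,0,0],0],[1,[0,0,0],0]]' 45
python3 - <<'E'
from h import *
import cv2
s=r.get_state(); print(s['tool_pos'],s['contact_force'],s['moment'],s['opening']*88)
cv2.imwrite("pics/wrist3.png",viewer.snapshot("wrist")[...,::-1])
E
```

```text
clock: 2.9
tool_pos: [0.51, -0.0913, 0.1297]
eef_rot: [0.793, 0.61, -0.0, -0.0]
contact_force: [-2.9, 1.7, 11.3]
opening: 0.399
[ 0.50998322 -0.09126089  0.12970302] [-2.87638383  1.67556002 11.33582843] [0.14892067 0.42225078 0.0812756 ] 35.09165616022257
```

View pics/wrist3.png

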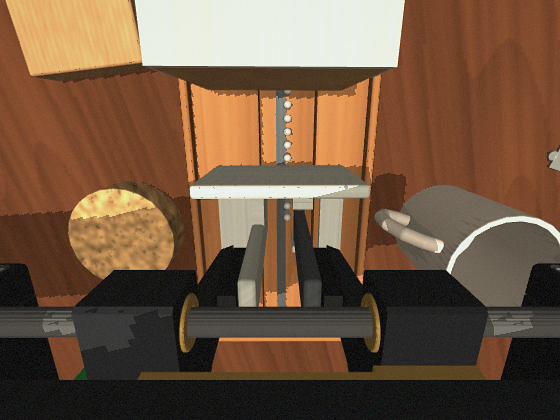

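```bash
python3 -m inch '[[1,[0.2,0,0],0],[1,[0.6,0,0],0],[1,[1.1,0,0],0],[1,[1.6,0,0],0],[1,[2.1,0,0],0],[1,[2.6,0,0],0],[1,[3.1,0,0],0],[1,[3.6,0,0],0],[1,[4.1,0,0],0],[1,[4.6,0,0],0],[1,[5.0,0,0],0],[1,[5.4,0,0],0],[1,[5.8,0,0],0],[1,[6.2,0,0],0],[1,[6.6,0,0],0],[1,[7,0,0],0],[1,[7.4,0,0],0],[1,[7.8,0,0],0],[1,[8.2,0,0],0],[1,[8.2,0,0],0]]'
python3 - <<'E'
from h import *
import cv2
s=r.get_state(); print(s['tool_pos'],s['contact_force'],s['moment'],s['opening']*88)
ux=np.array([.257,.9664]); p0=np.array([.50998,-.09126]);d=s['tool_pos'][:2]-p0
print(d@ux,d@[-ux[1],ux[0]],s['contact_force'][:2]@ux)
cv2.imwrite("pics/wrist4.png",viewer.snapshot("wrist")[...,::-1])
a=viewer.snapshot("scene")[130:280,190:400,::-1]; cv2.imwrite("pics/sc4.png",cv2.resize(a,None,fx=3.8,fy=3.8,interpolation=cv2.INTER_CUBIC))
E
```

```text
clock: 4.95
tool_pos: [0.5306, -0.0125, 0.1297]
eef_rot: [0.793, 0.61, -0.001, -0.0]
contact_force: [-3.8, -0.9, 12.2]
opening: 0.403
[ 0.53056471 -0.01250693  0.12971567] [-3.78073954 -0.85367636 12.18486898] [-0.10338958  0.53297402  0.09832041] 35.4308137059658
0.08139723457718273 0.0003464696060285748 -1.7966428999650954
```

View pics/wrist4.png

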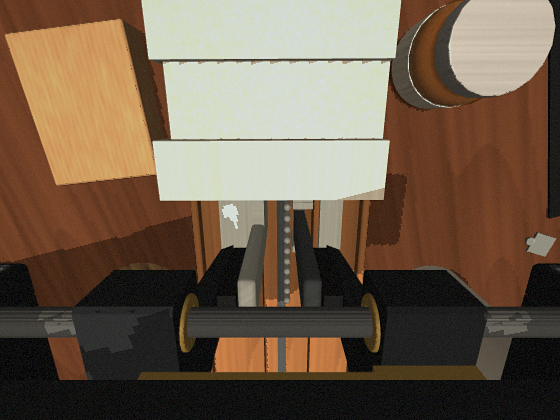

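View pics/sc4.png

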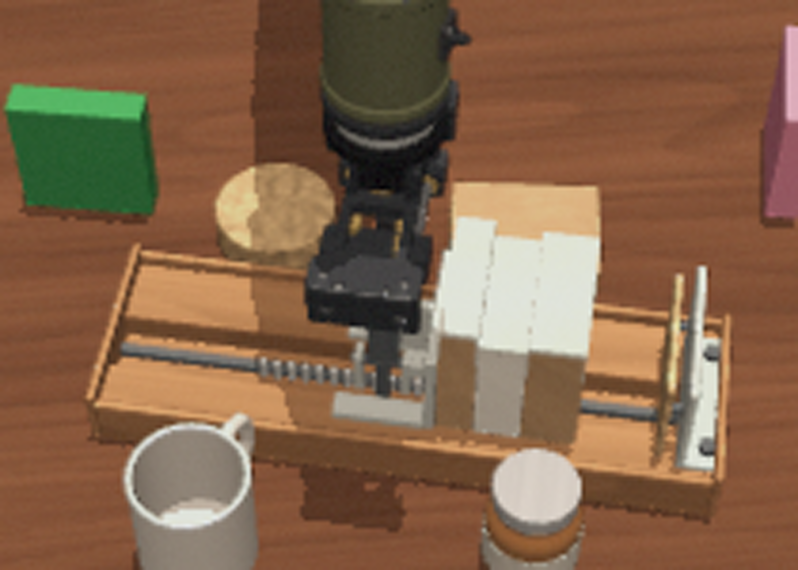

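```bash
python3 -m inch '[[1,[0.2,0,0],0],[1,[0.5,0,0],0],[1,[0.9,0,0],0],[1,[1.3,0,0],0],[1,[1.7,0,0],0],[1,[2.1,0,0],0],[1,[2.5,0,0],0],[1,[2.9,0,0],0],[1,[3.2,0,0],0],[1,[3.4,0,0],0],[1,[3.4,0,0],0]]'
cat > st.py <<'E'
from h import *
import cv2
s=r.get_state()
ux=np.array([.257,.9664]); p0=np.array([.50998,-.09126]);d=s['tool_pos'][:2]-p0
print(s['clock'],"disp",d@ux,d@[-ux[1],ux[0]],"F",s['contact_force'][:2]@ux,s['contact_force'],s['opening']*88)
E
python3 - <<'E'
import st
from h import *
import cv2
a=viewer.snapshot("scene")[130:280,190:400,::-1]; cv2.imwrite("pics/sc5.png",cv2.resize(a,None,fx=3.8,fy=3.8,interpolation=cv2.INTER_CUBIC))
E
```

```text
clock: 6.15
tool_pos: [0.5389, 0.0196, 0.1297]
eef_rot: [0.793, 0.609, -0.001, 0.0]
contact_force: [-4.9, -1.3, 12.5]
opening: 0.399
6.15 disp 0.11458747966299423 0.0004971208250555967 F -2.5621067306618865 [-4.89995524 -1.34811489 12.5139839 ] 35.13028807363175
```

View pics/sc5.png

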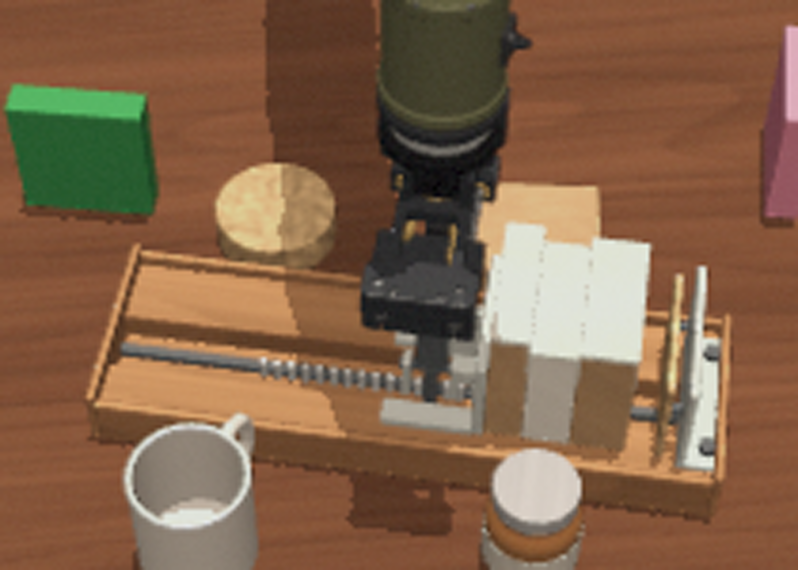

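```bash
python3 -m inch '[[1,[0.15,0,0],0],[1,[0.3,0,0],0],[1,[0.45,0,0],0],[1,[0.6,0,0],0],[1,[0.7,0,0],0]]'; python3 st.py
python3 -m inch '[[1,[0.1,0,0],0],[1,[0.2,0,0],0]]'; python3 st.py
python3 -m inch '[[1,[0.1,0,0],0],[1,[0.2,0,0],0]]'; python3 st.py
```

```text
clock: 6.7
tool_pos: [0.5406, 0.0258, 0.1297]
eef_rot: [0.793, 0.609, -0.002, 0.0]
contact_force: [-5.0, -3.5, 11.6]
opening: 0.403
6.7 disp 0.12100820197651109 0.0005141809055769171 F -4.694820096880012 [-4.98448812 -3.5324986  11.55551707] 35.50617839047028
clock: 6.9
tool_pos: [0.5411, 0.0276, 0.1297]
eef_rot: [0.793, 0.609, -0.002, 0.0]
contact_force: [-4.0, -2.9, 12.6]
opening: 0.399
6.9 disp 0.12290469748099657 0.0005082894288431634 F -3.868067540929825 [-3.98271309 -2.94340881 12.61417223] 35.072280674610795
clock: 7.1
tool_pos: [0.5416, 0.0296, 0.1297]
eef_rot: [0.793, 0.609, -0.002, 0.0]
contact_force: [-5.3, -3.4, 12.5]
opening: 0.402
7.1 disp 0.124916293496358 0.0005175526931608862 F -4.614750625586003 [-5.30282781 -3.36498746 12.49140643] 35.37431793803942
```

```bash
for i in 1; do :; done
python3 -m inch '[[1,[0.1,0,0],0],[1,[0.1,0,0],0]]' >/dev/null; python3 st.py
python3 -m inch '[[1,[0.1,0,0],0],[1,[0.1,0,0],0]]' >/dev/null; python3 st.py
python3 -m inch '[[1,[0.1,0,0],0],[1,[0.1,0,0],0]]' >/dev/null; python3 st.py
```

```text
7.3 disp 0.12622173830949399 0.0005497669777980984 F -3.2880746778497163 [-5.00430849 -2.07157222 12.20203016] 34.90213244740205
7.5 disp 0.12716599681485313 0.0005236700567760895 F -3.6401740638990687 [-4.69321049 -2.51864546 12.37019837] 34.811819144374304
7.7 disp 0.12813417653731612 0.0005460691314701024 F -3.777630638210518 [-5.2795231  -2.50495985 11.83858495] 35.46768397524969
```

```bash
python3 -m inch '[[1,[0.1,0,0],0],[1,[0.1,0,0],0]]' >/dev/null; python3 st.py
python3 -m inch '[[1,[0.1,0,0],0],[1,[0.1,0,0],0]]' >/dev/null; python3 st.py
python3 - <<'E'
from h import *
import cv2
a=viewer.snapshot("scene")[170:265,290:400,::-1]; cv2.imwrite("pics/sc6.png",cv2.resize(a,None,fx=6,fy=6,interpolation=cv2.INTER_CUBIC))
E
```

```text
7.9 disp 0.12912637702815635 0.0005235695388910344 F -4.593591663688366 [-4.95331185 -3.43604151 12.08291593] 35.056665316272735
8.1 disp 0.1301673619121361 0.0005540994315916755 F -3.7714555191521306 [-4.99137293 -2.57519937 13.06260257] 35.32907094888929
```

View pics/sc6.png

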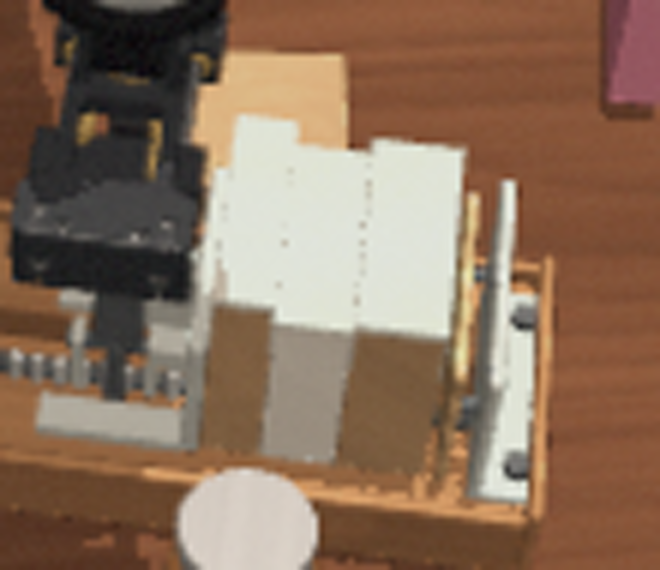

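```bash
python3 -m inch '[[1,[0.1,0,0],0],[1,[0.1,0,0],0]]' >/dev/null; python3 st.py
python3 -m inch '[[1,[0.1,0,0],0],[1,[0.1,0,0],0]]' >/dev/null; python3 st.py
```

```text
8.35 disp 0.13116287206305177 0.0005555950740529266 F -3.7207926336218753 [-4.16017871 -2.74381903 12.23143676] 35.00795258168809
8.55 disp 0.1321894724102058 0.0005760651503315592 F -3.9782646320652977 [-4.93161795 -2.80508984 12.32098828] 35.0166097895629
```

```bash
python3 -m inch '[[1,[0.1,0,0],0],[1,[0.1,0,0],0]]' >/dev/null; python3 st.py
```

```text
8.75 disp 0.13316982509640382 0.0005648027850232258 F -2.866916126171443 [-5.94812613 -1.38477619 12.01337369] 35.18031009145988
```

```bash
python3 -m inch '[[1,[0.1,0,0],0],[1,[0.1,0,0],0]]' >/dev/null; python3 st.py
```

```text
8.95 disp 0.13419223411685935 0.0005606163678337926 F -3.7958763353132285 [-5.89442534 -2.36031563 12.60365716] 35.11462804220758
```

```bash
python3 -m inch '[[1,[0.1,0,0],0],[1,[0.1,0,0],0]]' >/dev/null; python3 st.py
```

```text
9.15 disp 0.13498593502331915 0.0005649070035422485 F -4.357102843105818 [-5.55842538 -3.03040927 12.5830765 ] 35.146713617158966
```

```bash
python3 -m inch '[[1,[0.1,0,0],0],[1,[0.1,0,0],0]]' >/dev/null; python3 st.py
```

```text
9.35 disp 0.135289346886663 0.0005639525645687294 F -4.847217101358753 [-5.31875915 -3.60129967 13.17260991] 35.266148463094254
```

Run:
```python
from h import *
import cv2
a=viewer.snapshot("scene")[170:265,290:400,::-1]; cv2.imwrite("pics/sc7.png",cv2.resize(a,None,fx=6,fy=6,interpolation=cv2.INTER_CUBIC))
```

```text
(no output)
```

View pics/sc7.png

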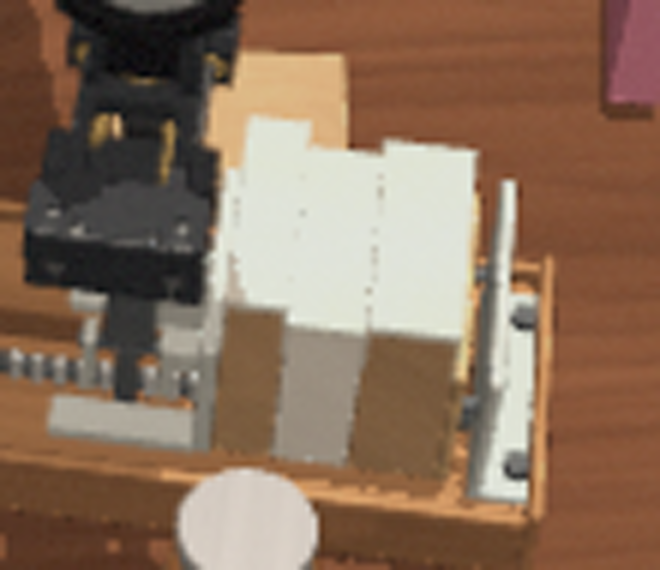

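```bash
python3 -m inch '[[1,[0.1,0,0],0],[1,[0.1,0,0],0],[1,[0.1,0,0],0]]' >/dev/null; python3 st.py
```

```text
9.7 disp 0.13555646033304095 0.0005556565114554547 F -6.851491529865768 [-4.7384201  -5.82959185 12.63504404] 35.528409245183234
```

```bash
python3 -m inch '[[1,[0.1,0,0],0],[1,[0.1,0,0],0],[1,[0.1,0,0],0]]' >/dev/null; python3 st.py
```

```text
10.0 disp 0.13577307774361586 0.0005694318668238342 F -8.534988307223674 [-6.01790041 -7.23136165 13.8560611 ] 34.92709272169713
```

```bash
python3 -m inch '[[1,[0.1,0,0],0],[1,[0.1,0,0],0],[1,[0.1,0,0],0]]' >/dev/null; python3 st.py
```

```text
10.3 disp 0.13606409115736073 0.0005757687293658362 F -8.924274879378775 [-6.4150455  -7.52856807 14.38915461] 35.22392553463204
```

```bash
python3 -m inch '[[1,[0.1,0,0],0],[1,[0.2,0,0],0],[1,[0.2,0,0],0],[1,[0.2,0,0],0],[1,[0.2,0,0],0]]' >/dev/null; python3 st.py
python3 - <<'E'
from h import *
import cv2
cv2.imwrite("pics/wrist8.png",viewer.snapshot("wrist")[...,::-1])
a=cv2.imread("pics/wrist8.png")[180:340,190:370];b=cv2.imread("pics/wrist3.png")[180:340,190:370]
import numpy as np
cv2.imwrite("pics/w38.png",cv2.resize(np.hstack([b,a]),None,fx=2.2,fy=2.2))
E
python3 st.py
```

```text
10.8 disp 0.13655162863288658 0.0005806227314675861 F -12.239692489674137 [ -6.92470369 -10.82372066  14.17804559] 35.0194484659147
10.85 disp 0.1365549393719544 0.000596256904168272 F -11.456514435928721 [-7.18631449 -9.94374132 14.46888451] 35.44430156163116
```

View pics/w38.png

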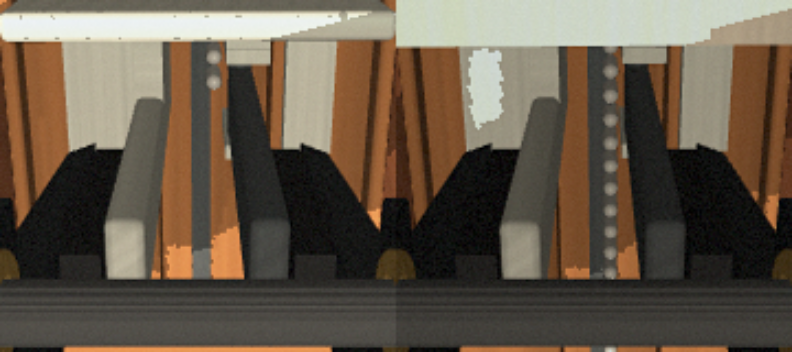

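View pics/wrist8.png

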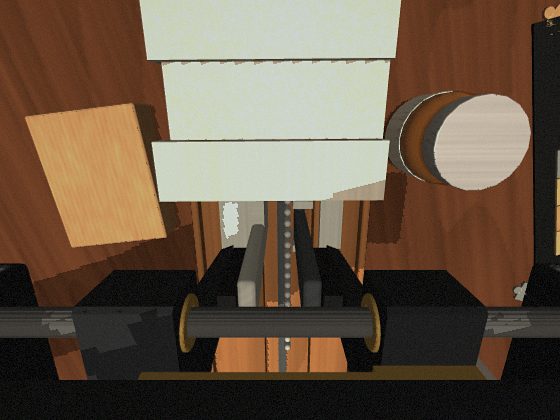

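Run:
```python
import cv2,numpy as np
a=cv2.imread("pics/wrist8.png")[190:310,260:310];b=cv2.imread("pics/wrist3.png")[190:310,260:310]; c=cv2.imread("pics/wrist4.png")[190:310,260:310]
cv2.imwrite("pics/w38b.png",cv2.resize(np.hstack([b,c,a]),None,fx=5,fy=5))
# full column profile
for n in ("wrist3","wrist4","wrist8"):
    g=cv2.imread(f"pics/{n}.png",0).astype(float)
    col=g[:,285:290].mean(1); print(n,[i for i in range(60,360) if col[i]>100 and col[i]>=col[i-3:i+4].max()])
```

```text
wrist3 [60, 65, 91, 97, 104, 118, 132, 144, 151, 157, 174, 189, 195, 206, 217, 227, 239, 245, 294, 300, 338]
wrist4 [63, 68, 78, 80, 84, 88, 92, 99, 104, 112, 115, 122, 130, 137, 141, 151, 155, 159, 164, 170, 173, 177, 184, 193, 198, 207, 219, 230, 240, 251, 261, 272, 281, 291, 301, 338, 342, 349, 354]
wrist8 [62, 67, 73, 75, 80, 89, 93, 102, 111, 118, 122, 123, 125, 126, 130, 137, 142, 151, 156, 160, 168, 169, 173, 182, 187, 191, 199, 212, 223, 234, 245, 256, 266, 276, 286, 295, 304, 340, 348, 354]
```

View pics/w38b.png

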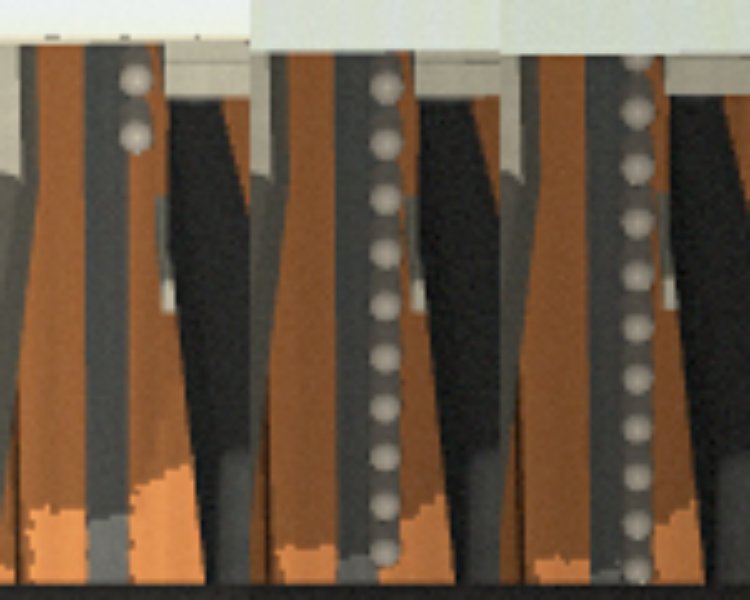

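```bash
python3 -m inch '[[1,[-0.3,0,0],0],[1,[-0.6,0,0],0],[1,[-0.8,0,0],0],[1,[-1.0,0,0],0],[1,[-1.2,0,0],0],[1,[-1.2,0,0],0],[1,[-1.2,0,0],0]]' >/dev/null; python3 st.py; python3 st.py
```

```text
11.55 disp 0.1310281162855222 0.0005286911405269126 F 1.3121407816196755 [-4.06353603  2.43839977 10.89221205] 35.12071546529361
11.55 disp 0.1310281162855222 0.0005286911405269126 F 1.3121407816196755 [-4.06353603  2.43839977 10.89221205] 35.12071546529361
```

```bash
python3 -m inch '[[1,[-0.1,0,0],0],[1,[-0.1,0,0],0],[1,[-0.1,0,0],0],[1,[-0.1,0,0],0]]' >/dev/null; python3 st.py
python3 -m inch '[[0.6,[0,0,0],0],[0.55,[0,0,0],0],[0.5,[0,0,0],0],[0.45,[0,0,0],0],[0.4,[0,0,0],0],[0.35,[0,0,0],0]]' >/dev/null; python3 st.py
python3 - <<'E'
from h import *
import cv2
a=viewer.snapshot("wrist")[...,::-1]; cv2.imwrite("pics/wrist9.png",a)
E
```

```text
11.95 disp 0.13033823997303767 0.0005345627958089931 F 0.48404694965203426 [-4.12289042  1.59729903 12.03518006] 34.56309958924224
12.55 disp 0.1301746350516617 -0.0032805066747369016 F 0.25354631699950975 [ 5.91277788 -1.31005546 -3.93028537] 56.76236829703758
```

View pics/wrist9.png

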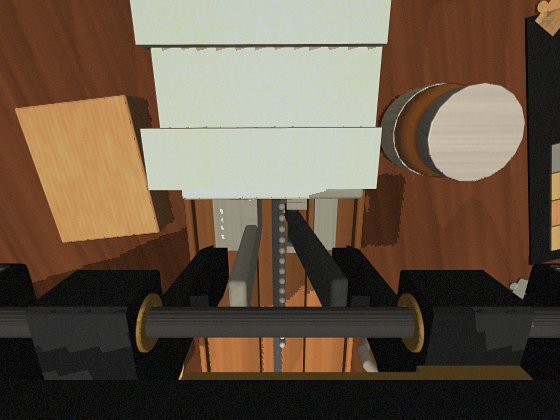

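```bash
python3 -m inch '[[0.2,[0,0.3,0],0],[0.05,[0,0.6,0],0],[0,[0,0.6,0],0],[0,[0,0.6,0],0],[0,[0,0.6,0],0]]' >/dev/null; python3 st.py
python3 - <<'E'
from h import *
import cv2
a=viewer.snapshot("wrist")[...,::-1]; cv2.imwrite("pics/wrist10.png",a)
b=cv2.imread("pics/wrist2.png")
cv2.imwrite("pics/cmp.png",cv2.resize(np.hstack([b[170:330,180:380],a[170:330,180:380]]),None,fx=2,fy=2))
E
```

```text
13.1 disp 0.1296692489295211 -0.005896252293696784 F -0.6393569002882828 [ 0.95228949 -0.91483371  0.50372029] 88.2689092041367
```

View pics/cmp.png

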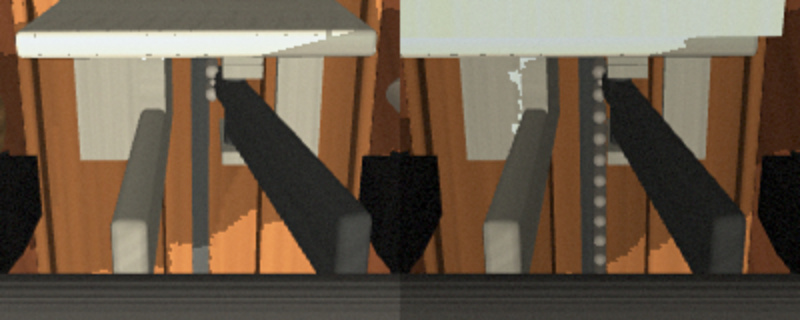

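```bash
python3 -m inch '[[0,[0,0,-1],0],[0,[0,0,-4],0],[0,[0,0,-8],0],[0,[-4,0,-12],0],[0,[-8,0,-14],0],[0,[-12,0,-14],0],[0,[-14,0,-14],0],[0,[-14,0,-14],0],[0,[-14,0,-14],0]]'
python3 - <<'E'
from h import *
import cv2
for n in ("wrist","scene","side"):
    cv2.imwrite(f"pics/{n}11.png",viewer.snapshot(n)[...,::-1])
a=cv2.imread("pics/scene11.png")[150:275,200:400]; cv2.imwrite("pics/sc11.png",cv2.resize(a,None,fx=4,fy=4,interpolation=cv2.INTER_CUBIC))
a=cv2.imread("pics/side11.png")[130:300,180:380]; cv2.imwrite("pics/si11.png",cv2.resize(a,None,fx=3.5,fy=3.5,interpolation=cv2.INTER_CUBIC))
E
```

```text
clock: 14.05
tool_pos: [0.5137, -0.1022, 0.2692]
eef_rot: [0.793, 0.609, 0.001, -0.0]
contact_force: [0.3, 1.3, -0.5]
opening: 0.997
```

View pics/sc11.png

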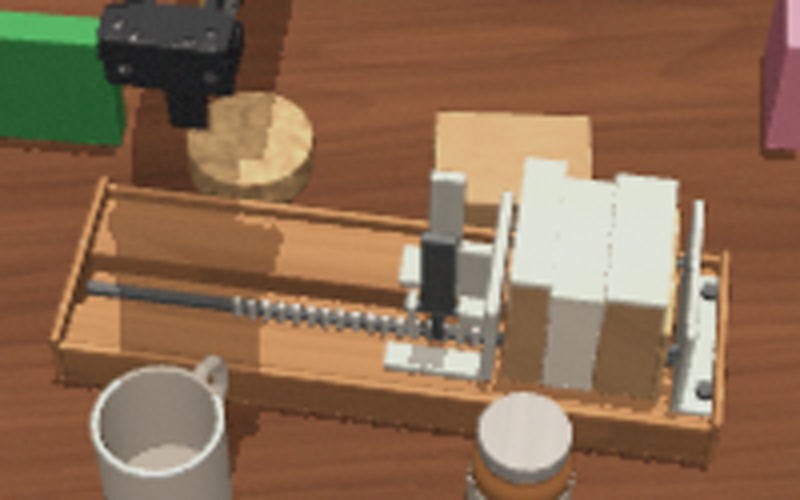

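View pics/si11.png

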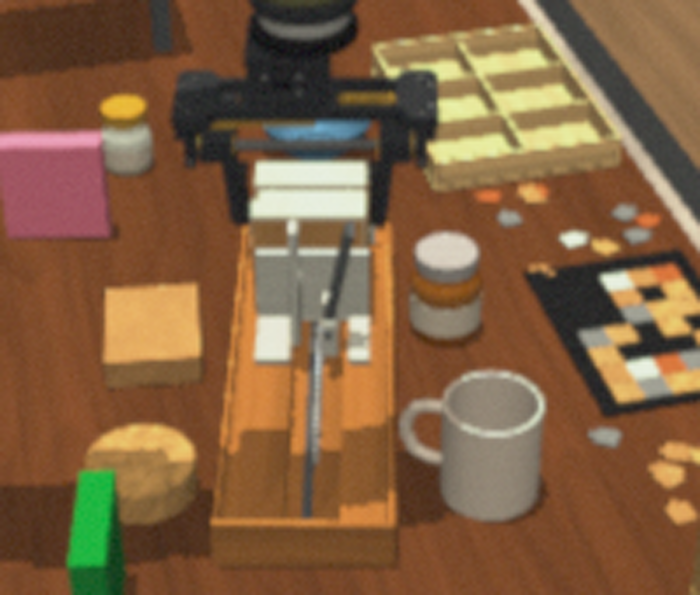

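View pics/wrist11.png

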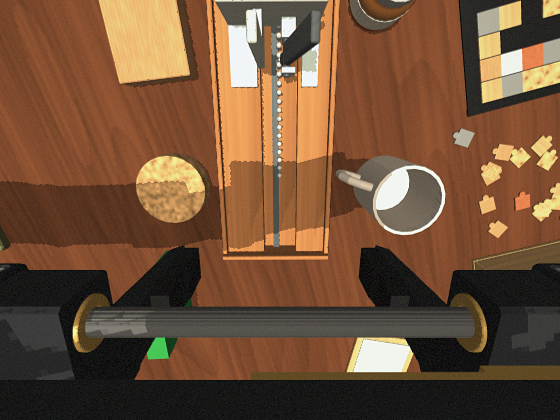

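```bash
python3 -c "
from plant import r
print(r.get_state()['clock'],r.finish_job())"
```

```text
the job is handed in; nothing more can be done
14.2 None
```

I closed the row up and handed the job in at about 14.2 s. The follower is locked about 5 mm short of the row, because the contact point fell almost exactly between two notches.

- **Sliding and pressing:** I squeezed the lever with 45 N and kept it squeezed while sliding the follower. The row met the sprung end plate at about 135 mm from the start. I then pressed until the wrist force along the tray read about 12 N, friction included. Comparing wrist pictures showed no slip of the hand on the handle.
- **Choice of notch:** The 130 mm notch was about 4.8 mm short of the contact point and the 140 mm notch about 5.2 mm past it. Locking at 140 mm would have pressed the row with roughly 20 N or more, so I backed off to 130 mm and released there. That choice is close, and it rests on my contact estimate being good to a few tenths of a millimetre.
- **Last checks:** After release, the lever stood where it did when locked at the start (the gap between the blades matched to about one pixel). The boxes stand upright and together against the end plate, with the gap left between the follower and the first box. The hand is clear, and nothing else in view had been disturbed.

One check was off: the pin positions in the wrist picture taken under load differed by about 1 mm from the measured travel. I put this down to the tool tilting slightly under load and did not check it further.

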